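# Square a filled mould on the vibrating table, clamp it and start

## Robot

A 6-joint arm with a two-finger parallel gripper is mounted at the origin on the work surface; the furniture and walls round the work are solid. World frame = base frame: x ahead of the robot, y to its left, z up, the work surface at z = 0. Lengths are in m, angles in rad, forces in N, time in s.
With the tool pointing down it reaches from about 0.35 to 0.85 m from the base axis. Payload 8.1 kg.
Tool frame: the origin (TCP) lies at the very end of the fingers, on their centre line; the grasp point (between the pads) lies 19 mm behind it; z points along the fingers, y is the line along which they close (so a half turn about z gives the same grasp; the last joint's range is limited). The gripper opens to 85 mm and grips with 20 to 120 N. Pads are 22 mm wide; open, the fingers measure 114 mm over their backs; the gripper's body (76 mm by 85 mm) begins 54 mm behind the grasp point. The pads swing forward as they close: fully open they stand 13 mm farther back than shut.
Start: joints at [1.182, 0.13, 1.488, -0, 1.523, -0.085], TCP at [0.179, 0.573, 0.231] pointing down, gripper open.
Joint ranges: [-2.96, 2.96], [-0.89, 2.26], [0.02, 2.5], [-1.34, 4.48], [0, 2.73], [-2.66, 2.66]. Speed limits (rad/s): [2.39, 2.39, 2.79, 3.14, 3.14, 3.14].

## Interface

Orientations are given as a unit quaternion [w, x, y, z].
In Python, from workcell import bot gives the robot as it stands.
- The arm moves only by the tool servo_tool, never from a script. Its argument "motion" is a list of rows, each a list of 3 entries, a list of its own where there are three numbers: the shift along the tool's x, y, z in mm, then the turn, a rotation vector about the tool's x, y, z in rad, then the finger opening in mm, from 0 to 85.4. In form: [[[tx, ty, tz], [ax, ay, az], gripper], ...]. A call has 1 to 10 rows; each row is the pose to reach, as a shift and turn from the pose commanded when the call began, along the tool's axes at that moment; what a row does not reach only later rows make up. A row lasts 1/10 s, in which the tool goes at most 50 mm and 8.59 degrees, less where a joint would pass 70% of its speed; a pose out of reach is approached as far as the arm can. A call with a gripper value outside its range is refused whole. The fingers move at their own pace and stop on an object; "force" is the grip in N (left out, the last holds). Time passes only in rows, so rows that repeat a pose let the fingers close. It gives the time, the measured TCP pose, the force, the opening and the grip force at its end, in the units of the state.
- bot.get_obs(): the state, without advancing time (a new reading comes with each control period).
- bot.snapshot(name): name is "scene" or "top"; returns (picture, depth): 384x512x3 uint8, blue, green, red; 384x512 float32, m along the optical axis (not along the pixel's ray), 0 where there is no reading.
- bot.camera_info(name): a dict with "mtx" (3x3 intrinsics, pixels), "dist" ([k1, k2, p1, p2, k3] as OpenCV has them; the pictures are not rectified), "R" (3x3) and "t" (3): a world point X has camera coordinates R X + t. Camera axes: x right, y down, z forward; pixel columns grow to the right and rows downward; lengths in m; the calibration is good to about 2 mm. A picture is of the moment at which its call begins. camera_info takes no time and is no camera call.
- bot.hand_in(): hands the job in; it is judged then, once.
The state is a dict: "time_s": time; "joint_pos": joint angles; "qd": joint speeds; "joint_efforts": joint torques, N m; "eef_pos": TCP position; "ee_rot": TCP orientation; "wrist_force": force on the tool from outside, world axes, zero at the start; "ft_torque": the same for the moment, N m; "width": finger opening in m; "finger_force": force on a finger pad.
Only numpy, scipy, OpenCV 4.12 (cv2) and the standard library are available. Lean on these libraries where they do the work, as an engineer would, in place of code of your own. Each camera call takes 0.05 s, during which the arm holds its last target. There are 200 camera calls.

## Task

The filled, closed mould has been set down askew on the vibrating table. Without gripping, lifting or tipping anything, push it gently along the plate with the fingers until it sits square against both the long back stop and the short left stop, swing the red-knobbed clamp lever all the way round to its end so that its cam holds the mould there, and only then press the green start button. Leave the red stop button and the things standing about alone.

Things in the scene. Friction and masses are not known exactly. Their poses are not given: they have to be found in the camera images.
- table: Fixed grey vibrating table with a steel plate. Origin on the worktop; x runs from its front (operator) to its back, y to its left, z up. Plate top 75 mm above the origin, x -115 to +125, y -175 to +165 mm. In front of the plate a control box, top 58 mm high, x -161 to -115, y -125 to +85 mm, with the green start button, the red stop button right of it and a dial left of it.
- back_stop (a point): Long aluminium back stop: a point on its face (towards the operator), at plate height. In the table's frame the face lies at x +100 mm, from y -155 to +145 mm; 16 mm high, 12 mm thick. The mould's hinge side goes against it.
- left_stop (a point): Short aluminium left stop: the middle of its face (looking right), at plate height. In the table's frame the face lies at y +135 mm, from x +4 to +100 mm; 16 mm high, 12 mm thick. The mould's left end goes against it.
- mould: Closed white book mould with chocolate smears, 0.3 to 0.6 kg, loose on the plate. Origin: centre of its underside; x to its hinge side, y along it. Body x -54 to +57, y +-80.5 mm, 45 high; front tab 30 wide to x -63, 26 to 30 high. Starts up to 0.25 rad askew, right of its place, short of the back stop, clear of the clamp. Home: origin at x +43, y +54.5 mm in the table's frame, axes parallel.
- cam (a joint): Clamp lever on an upright pivot: starts open at 0 to 0.3, grows anticlockwise from above to a dead stop at 1.92 rad, cam just past its highest point. Stays where it is left. Over about the last 0.9 rad the cam meets the mould, pushes it home if it stands a few mm short of the back stop and squeezes it with some 10 N; this takes 2 to 6 N at the knob.
- cam_pivot (a point): Pivot axis of the clamp lever, at plate height; x -40, y +95 mm in the table's frame. It sits in a small sprung block that gives way by up to 4 mm towards the front (4 N per mm). The black cam turns about it, within 32 mm, up to 19 mm above the plate.
- cam_knob (a point): Middle of the red upright knob on the lever's end, 22 mm thick, 100 to 137 mm above the worktop (the point at 117), 75 mm from the pivot axis. The flat lever, 16 mm wide, lies right below it. Open, it points to the front left; it swings first to the front, then to the right, at last back towards the mould's front.
- start (a joint): Travel of the green start button: 0 out, 0.006 m fully down (5 N); springs back.
- start_top (a point): Centre of the top of the green start button, 26 mm across, 76 mm above the worktop, pressed straight down.
- stop (a joint): Travel of the red stop button, same kind, centre 55 mm to the right of the green one: not to be pressed.
- gold_pot: Colour pot with gold band and black lid, 44 mm across, 62 mm high, loose, left of the machine; origin at the centre of its foot. Leave alone.
- nozzle: Pale conical piping nozzle, 34 mm across, 38 mm high, loose, right of the machine; origin at the centre of its foot. Leave alone.
- brush: Pastry brush with wooden handle, 35 x 184 x 19 mm, loose, in front of the machine to the left; origin at the centre of its underside, y along its length. Leave alone.
Things that resemble listed ones, but are neither listed nor needed, are in the scene too. What is shaped like the mould but purple is not meant.

How it is judged:
On the way, in this order (a step that is already met when the one before it is completed fails the run):
1. the mould sits square against both stops and the cam holds it (x of mould in the frame of table between 0.0401 and 0.0461 m and y of mould in the frame of table between 0.0515 and 0.0575 m and angle between the x axis of mould and the x axis of table, either way round below 0.03 rad and value of joint cam above 1.72 rad and contact force between cam and mould above 1.5 N), for 0.2 s.
2. the green start button is pressed (value of joint start above 0.0045 m).
At the end, for the whole second after the job is handed in: The mould lies within 3 mm of touching both stops and within 0.03 rad of square, at rest; the clamp lever is past 1.72 rad and its cam presses the mould with more than 1.5 N; the start button has been pressed and has sprung back (all of step 1 and value of joint start below 0.0015 m and linear speed of mould below 0.01 m/s).
It fails at once if the mould is lifted, tipped, pushed off the plate or knocked along faster than 0.35 m/s (z of mould in the frame of table above 0.083 m or z of mould in the frame of table below 0.065 m or angle between mould's own z axis and vertical above 0.12 rad or linear speed of mould above 0.35 m/s).
It fails at once if the clamp lever is gripped or forced (more than 25 N) (contact force between the fingers and cam above 25 N).
It fails at once if the start button is pressed while the clamp is not closed (value of joint start above 0.003 m and value of joint cam below 1.65 rad).
It fails at once if the red stop button is pressed (value of joint stop above 0.003 m).
It fails at once if a bystander is moved by more than 15 mm (distance of any of gold_pot, nozzle, brush from where it was at the start of the episode above 0.015 m).
It also fails if it takes over 64 s, if anything falls off the work surface, if the arm or the gripper's body presses on something with over 40 N, if the wrist force passes 120 N, or if a joint passes its speed limit or range.

## Working session

There is one attempt and no reset: what is moved stays moved. The work goes in short steps, Python scripts to look and compute and a tool call to move; the robot and the scene stay as the last step left them, time stands still between calls to the robot, and variables do not carry over. Pictures are saved under pics/ and viewed, at most 10 in all, crops included, and the job is handed in when it is done.

Besides the shell and the picture viewer there is one more tool, called after "Request:" as a command line: name --argument value ..., lists and objects as JSON in quotes. servo_tool: Moves the arm, as the interface text tells. Its arguments: {"type":"object","properties":{"motion":{"type":"array","items":{"type":"array"}},"force":{"type":"number"}},"required":["motion"]}

```bash
mkdir -p pics
cat > h.py <<'E'
import numpy as np, cv2
from workcell import bot
def snap(n,f):
    im,d=bot.snapshot(n); cv2.imwrite(f'pics/{f}.png',im); np.savez(f'pics/{f}.npz',im=im,d=d); return im,d
def cloud(n,d):
    c=bot.camera_info(n); K=np.array(c['mtx']);D=np.array(c['dist']);R=np.array(c['R']);t=np.array(c['t'])
    v,u=np.mgrid[0:d.shape[0],0:d.shape[1]]
    p=cv2.undistortPoints(np.stack([u,v],-1).reshape(-1,1,2).astype(np.float64),K,D).reshape(*d.shape,2)
    X=np.dstack([p*d[...,None],d])
    W=(X-t)@R; W[d<=0]=np.nan
    return W
E
python3 - <<'E'
from h import *
for n in('scene','top'):
    im,d=snap(n,n+'0'); c=bot.camera_info(n); print(n,-np.array(c['R']).T@np.array(c['t']),np.array(c['R'])[2],(d>0).mean())
o=bot.get_obs(); print(o)
E
```

```text
scene [ 0.11804754 -0.45375529  1.12393473] [ 0.32528679  0.562598   -0.76004737] 0.9962005615234375
top [0.36254024 0.30233026 1.09984777] [ 0.18612226  0.00825273 -0.98249193] 0.9961598714192709
{'time_s': 0.1, 'joint_pos': array([ 1.18156866e+00,  1.31133301e-01,  1.48919412e+00, -1.47964507e-05,
        1.52299913e+00, -8.54217808e-02]), 'qd': array([-7.18026686e-04, -4.07275847e-05, -1.48526977e-03, -1.35722173e-03,
        2.48731871e-03,  1.04635813e-03]), 'joint_efforts': array([ 5.60140106e-04, -5.70948207e+01, -5.01940084e+01, -2.27710116e-04,
        8.15639592e-03, -1.41620552e-05]), 'eef_pos': array([0.17929504, 0.57205192, 0.23030783]), 'ee_rot': array([-1.96639782e-04,  1.51319023e-01,  9.88484599e-01, -8.44384654e-04]), 'wrist_force': array([-0.0248513 ,  0.57697833,  0.30681564]), 'ft_torque': array([-0.02309659, -0.02576992,  0.00666847]), 'finger_force': 0.0, 'width': 0.08537000329040906}
```

View pics/top0.png

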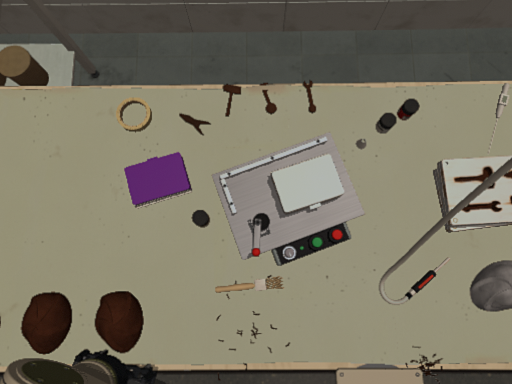

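View pics/scene0.png

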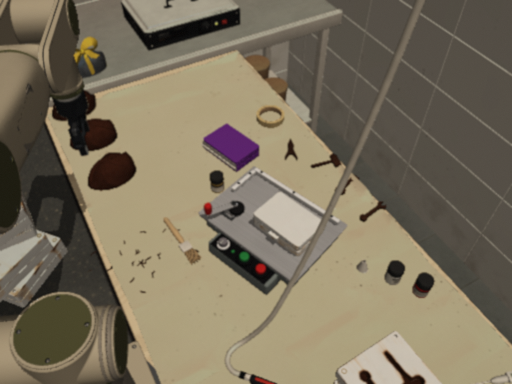

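The top view shows the white mould at (308,183), the back stop from (222,178) to (325,142) and the left stop at (228,195). The cam pivot is at (262,221), the red knob at (256,252), green start at (317,242) and red stop at (338,235). A hose hangs to the right of the machine. Next I'll measure these.

```bash
cat > m.py <<'E'
from h import *
from scipy.optimize import least_squares
def rect(P):
    (c,s,a)=cv2.minAreaRect((P*1000).astype(np.float32)); return np.round(c,1),np.round(s,1),round(a,1)
E
python3 - <<'E'
from m import *
for n in('top','scene'):
    f=np.load(f'pics/{n}0.npz'); im=f['im'].astype(int); W=cloud(n,f['d'])
    hsv=cv2.cvtColor(f['im'],cv2.COLOR_BGR2HSV)
    z=W[...,2]; reg=np.zeros(z.shape,bool)
    if n=='top': reg[125:272,205:370]=1
    else: reg[160:295,195:350]=1
    sel=lambda lo,hi:reg&(z>lo)&(z<hi)
    print(n,'worktop',np.nanmedian(z[reg&(z<.03)]))
    hist,e=np.histogram(z[reg&(z>.03)],bins=np.arange(.03,.2,.004)); print([(round(a,3),h) for a,h in zip(e,hist) if h>15])
    def big(m):
        k,l,s,c=cv2.connectedComponentsWithStats(m.astype(np.uint8)); return l==1+np.argmax(s[1:,4])
    print('plate',rect(W[big(sel(.068,.13))][:,:2]))
    print('mould',rect(W[big(sel(.112,.13)&(hsv[...,1]<80))][:,:2]), np.nanmedian(z[big(sel(.112,.13)&(hsv[...,1]<80))]))
    for nm,m in(('red',(hsv[...,1]>150)&((hsv[...,0]<8)|(hsv[...,0]>172))),('green',(hsv[...,1]>120)&(abs(hsv[...,0]-65)<20))):
        k,l,s,c=cv2.connectedComponentsWithStats((m&reg).astype(np.uint8))
        for i in range(1,k):
            if s[i,4]>8:
                Q=W[l==i]; t=Q[Q[:,2]>np.nanpercentile(Q[:,2],80)-.006]
                print(nm,s[i,4],c[i].round(),np.nanmean(t,0).round(4),(t.max(0)-t.min(0)).round(3))
    m=sel(.085,.098)&(hsv[...,1]<60)
    k,l,s,c=cv2.connectedComponentsWithStats(m.astype(np.uint8))
    for i in range(1,k):
        if s[i,4]>40: print('stop?',s[i,4],rect(W[l==i][:,:2]))
    m=(z>.04)&~reg
    np.set_printoptions(suppress=True)
    # hose: high stuff around the work
    A=W[(W[...,0]>.2)&(W[...,0]<.8)&(W[...,1]<.55)&(W[...,1]>-.2)&(z>.15)]
    for h in np.arange(.15,1.0,.08):
        b=A[(A[:,2]>h)&(A[:,2]<h+.08)]
        if len(b)>5: print('high',round(h,2),len(b),b.min(0).round(2),b.max(0).round(2))
E
```

```text
top worktop 0.0022228356561193223
[(np.float64(0.05), np.int64(36)), (np.float64(0.054), np.int64(264)), (np.float64(0.058), np.int64(563)), (np.float64(0.062), np.int64(106)), (np.float64(0.066), np.int64(129)), (np.float64(0.07), np.int64(2110)), (np.float64(0.074), np.int64(5037)), (np.float64(0.078), np.int64(714)), (np.float64(0.082), np.int64(124)), (np.float64(0.086), np.int64(242)), (np.float64(0.09), np.int64(523)), (np.float64(0.094), np.int64(169)), (np.float64(0.098), np.int64(167)), (np.float64(0.102), np.int64(92)), (np.float64(0.106), np.int64(48)), (np.float64(0.11), np.int64(17)), (np.float64(0.114), np.int64(338)), (np.float64(0.118), np.int64(1961)), (np.float64(0.122), np.int64(402)), (np.float64(0.13), np.int64(16)), (np.float64(0.134), np.int64(34))]
plate (array([531.7, 219.8]), array([283.9, 339.8]), 20.0)
mould (array([572.5, 178.8]), array([111.4, 160.4]), 18.0) 0.12003308241150937
red 100 [337. 234.] [0.4444 0.1037 0.0807] [0.023 0.023 0.009]
red 54 [256. 252.] [0.4002 0.3098 0.1354] [0.017 0.017 0.009]
green 83 [317. 242.] [0.4258 0.1547 0.0805] [0.025 0.0
[... 1889 characters left out ...]
ay([592.5, 268.8]), array([112.5, 255.3]), 19.8)
stop? 135 (array([479.2, 291.3]), array([45.1, 32.8]), 16.3)
stop? 49 (array([693.5, 133.1]), array([13.4, 27.4]), 10.0)
stop? 62 (array([541.9, 108. ]), array([19.6, 57.1]), 42.8)
high 0.15 142 [ 0.39 -0.06  0.15] [ 0.42 -0.04  0.23]
high 0.23 162 [ 0.41 -0.06  0.23] [ 0.45 -0.05  0.31]
high 0.31 235 [ 0.2  -0.06  0.31] [0.47 0.55 0.39]
high 0.39 400 [ 0.2  -0.06  0.39] [0.49 0.55 0.47]
high 0.47 337 [ 0.2  -0.07  0.47] [0.51 0.55 0.55]
high 0.55 936 [ 0.2  -0.07  0.55] [0.53 0.55 0.63]
high 0.63 724 [ 0.2  -0.07  0.63] [0.55 0.55 0.71]
high 0.71 512 [ 0.54 -0.07  0.71] [ 0.56 -0.06  0.79]
high 0.79 339 [ 0.56 -0.07  0.79] [ 0.57 -0.06  0.83]
```

```bash
cat >> m.py <<'E'
def edges(v,lo=3,hi=97): return np.percentile(v,[0.7,lo,50,hi,99.3]).round(1)
def fitrect(P,x0,size):
    # grow-shrink: maximise inlier density inside the known rectangle
    from scipy.optimize import minimize
    def cost(p):
        c,s=np.cos(p[2]),np.sin(p[2]); d=P-p[:2]
        a=np.stack([d@[c,s],d@[-s,c]],1); o=np.maximum(abs(a)-np.array(size)/2,0)
        return np.mean(np.minimum(np.hypot(*o.T),6)**2)
    r=minimize(cost,x0,method='Nelder-Mead',options=dict(initial_simplex=np.array(x0)+np.array([[0,0,0],[6,0,0],[0,6,0],[0,0,.06]])))
    return r.x,r.fun
def table_mould(n,f):
    D=np.load(f'pics/{f}.npz'); W=cloud(n,D['d'])*1000; z=W[...,2]
    out={}
    reg=(W[...,0]>330)&(W[...,0]<740)&(W[...,1]>0)&(W[...,1]<430)
    hs=cv2.cvtColor(D['im'],cv2.COLOR_BGR2HSV)
    m=reg&(z>113)&(z<127)&(hs[...,1]<80)
    m=cv2.erode(m.astype(np.uint8),np.ones((2,2)))>0
    k,l,s,c=cv2.connectedComponentsWithStats(m.astype(np.uint8)); M=W[l==1+np.argmax(s[1:,4])][:,:2]
    return W,hs,M
E
python3 - <<'E'
from m import *
for n in('top','scene'):
    W,hs,M=table_mould(n,n+'0'); z=W[...,2]
    print(n,'mould',rect(M/1000),len(M))
    for yaw in (19,19.5,20,20.5,21):
        a=np.radians(yaw);x=np.array([np.cos(a),np.sin(a)]);y=np.array([-x[1],x[0]])
        O=np.array([547,231.])
        tx=(W[...,:2]-O)@x; ty=(W[...,:2]-O)@y
        pl=(z>65)&(z<100)&(abs(tx)<170)&(abs(ty)<200)
        b=(z>86)&(z<97)&(tx>90)&(tx<120)&(abs(ty)<150); 
        pol=np.polyfit(ty[b],tx[b],1)
        l=(z>86)&(z<97)&(ty>125)&(ty<155)&(tx>10)&(tx<90)
        e=pl&(z<82)
        if yaw==20: print(' plate y',edges(ty[e&(abs(tx)<80)],1,99),' x',edges(tx[e&(abs(ty)<100)],1,99))
        print(yaw,'slope',pol.round(4),'bs x',edges(tx[b]),'ls y',edges(ty[l]),b.sum(),l.sum())
E
```

```text
top mould (array([570.3, 177.6]), array([106.7, 156.8]), 17.9) 2546
19 slope [-1.890000e-02  1.032313e+02] bs x [ 92.8  96.2 103.2 110.2 111.2] ls y [135.4 136.  141.5 147.  147.7] 528 142
19.5 slope [-1.100000e-02  1.031768e+02] bs x [ 92.7  97.  103.1 109.7 110.5] ls y [135.2 135.5 141.  146.6 146.9] 528 142
 plate y [-172.8 -172.2   50.8  162.6  163.1]  x [-155.1 -153.7  -52.8  120.7  121.3]
20 slope [-2.900000e-03  1.031146e+02] bs x [ 92.6  97.5 103.  109.5 110. ] ls y [134.7 135.  140.6 146.2 146.4] 529 142
20.5 slope [4.300000e-03 1.030457e+02] bs x [ 91.7  96.9 103.  109.7 110.6] ls y [134.2 134.6 140.1 145.7 146. ] 530 140
21 slope [1.190000e-02 1.030149e+02] bs x [ 92.2  96.  103.  110.4 111.4] ls y [133.7 134.1 139.8 145.3 145.7] 530 141
scene mould (array([571.3, 175.6]), array([110.8, 156.7]), 17.8) 1897
19 slope [-2.01000e-02  1.02907e+02] bs x [ 93.7  95.5 102.8 110.8 112. ] ls y [133.1 134.  139.4 147.8 148.3] 388 100
19.5 slope [-1.360000e-02  1.028515e+02] bs x [ 91.9  96.2 102.6 110.6 111.7] ls y [132.6 133.1 138.8 147.3 147.9] 389 100
 plate y [-174.7 -174.5   45.1  161.6  162.2]  x [-157.7 -156.8  -72.2  101.3  102.3]
20 slope [-4.600000e-03  1.028272e+02] bs x [ 93.1  96.5 102.3 110.3 111.9] ls y [132.2 132.9 138.2 146.9 147.4] 388 103
20.5 slope [3.300000e-03 1.028065e+02] bs x [ 93.5  96.5 102.2 110.5 112.2] ls y [132.  132.8 137.9 146.4 146.9] 387 103
21 slope [1.030000e-02 1.027629e+02] bs x [ 93.3  95.8 102.2 110.9 112.7] ls y [131.6 132.5 137.4 146.  146.5] 388 102
```

```bash
cat > g.py <<'E'
from h import *
from scipy.spatial.transform import Rotation as Ro
O=np.array([545.2,229.5]); YAW=20.25
a=np.radians(YAW); RT=np.array([[np.cos(a),-np.sin(a)],[np.sin(a),np.cos(a)]])
def state():
    o=bot.get_obs(); q=np.array(o['ee_rot']); return np.array(o['eef_pos'])*1000,Ro.from_quat(q[[1,2,3,0]]),o
def w2t(p): return RT.T@(np.asarray(p)[:2]-O)
def target(x,y,z,yawx):  # table xy mm, z world mm, tool-x yaw in TABLE frame deg
    p=np.r_[RT@[x,y]+O,z]; t=np.radians(yawx+YAW)
    X=np.array([np.cos(t),np.sin(t),0]);Z=np.array([0,0,-1.]); return p,Ro.from_matrix(np.stack([X,np.cross(Z,X),Z],1))
def shift(x,y,z,yawx,base=None):
    p0,R0=(state()[:2] if base is None else base); p,R=target(x,y,z,yawx)
    print('to',(x,y,z,yawx),'shift',R0.inv().apply(p-p0).round(1),'turn',(R0.inv()*R).as_rotvec().round(3))
def here():
    p,R,o=state(); X=R.apply([1,0,0]); print('t',round(o['time_s'],2),'table',w2t(p).round(1),'z',p[2].round(1),'yaw',round((np.degrees(np.arctan2(X[1],X[0]))-YAW)%360,1),'tilt',R.apply([0,0,1]).round(3),'F',np.round(o['wrist_force'],1),'w',round(o['width'],3),'j',np.round(o['joint_pos'],2))
E
python3 -c "
from g import *
here(); shift(-85,-58,200,180)"
```

```text
t 0.1 table [-224.7  448. ] z 230.3 yaw 142.3 tilt [-0.001 -0.002 -1.   ] F [-0.   0.6  0.3] w 0.085 j [ 1.18  0.13  1.49 -0.    1.52 -0.09]
to (-85, -58, 200, 180) shift [-419.8 -315.2   30.8] turn [-0.002 -0.001 -0.657]
```

Request:
servo_tool --motion '[[[-420,-315,31],[0,0,-0.657],70],[[-420,-315,31],[0,0,-0.657],70],[[-420,-315,31],[0,0,-0.657],70],[[-420,-315,31],[0,0,-0.657],70],[[-420,-315,31],[0,0,-0.657],70],[[-420,-315,31],[0,0,-0.657],70],[[-420,-315,31],[0,0,-0.657],70],[[-420,-315,31],[0,0,-0.657],70],[[-420,-315,31],[0,0,-0.657],70],[[-420,-315,31],[0,0,-0.657],70]]'

```text
time_s: 1.1
eef_pos: [0.4648, 0.1748, 0.2022]
ee_rot: [-0.0, -0.176, 0.984, 0.0]
wrist_force: [0.2, 1.2, -0.5]
width: 0.0699
finger_force: 0.0
```

Request:
servo_tool --motion '[[[0,0,0],[0,0,0],70],[[0,0,0],[0,0,0],70]]'

```text
time_s: 1.3
eef_pos: [0.4644, 0.1755, 0.2019]
ee_rot: [-0.001, -0.174, 0.985, 0.0]
wrist_force: [-0.7, 0.4, 0.5]
width: 0.07
finger_force: 0.0
```

```bash
python3 -c "
from g import *
here(); shift(-85,-58,200,180); shift(-85,-58,82,180)"
```

```text
t 1.3 table [-94.5 -22.7] z 201.9 yaw 179.8 tilt [-0.001 -0.    -1.   ] F [-0.7  0.4  0.5] w 0.07 j [ 0.26 -0.14  1.81  0.    1.47 -1.66]
to (-85, -58, 200, 180) shift [ -9.7 -35.3   1.9] turn [ 0.    -0.001 -0.003]
to (-85, -58, 82, 180) shift [ -9.8 -35.4 119.9] turn [ 0.    -0.001 -0.003]
```

Request:
servo_tool --motion '[[[-10,-35,2],[0,0,0],70],[[-10,-35,42],[0,0,0],70],[[-10,-35,80],[0,0,0],70],[[-10,-35,105],[0,0,0],70],[[-10,-35,118],[0,0,0],70],[[-10,-35,118],[0,0,0],70]]'

```text
time_s: 1.9
eef_pos: [0.4836, 0.1482, 0.0826]
ee_rot: [-0.002, -0.177, 0.984, 0.0]
wrist_force: [-0.7, -0.6, 0.4]
width: 0.0699
finger_force: 0.0
```

```bash
python3 -c "
from g import *
here(); im,d=snap('scene','s1'); cv2.imwrite('pics/s1c.png',cv2.resize(im[140:320,170:370],None,fx=3,fy=3))"
```

```text
t 1.9 table [-85.9 -55. ] z 82.6 yaw 180.1 tilt [-0.004 -0.001 -1.   ] F [-0.7 -0.6  0.4] w 0.07 j [ 0.2   0.01  1.9   0.    1.24 -1.73]
```

View pics/s1c.png

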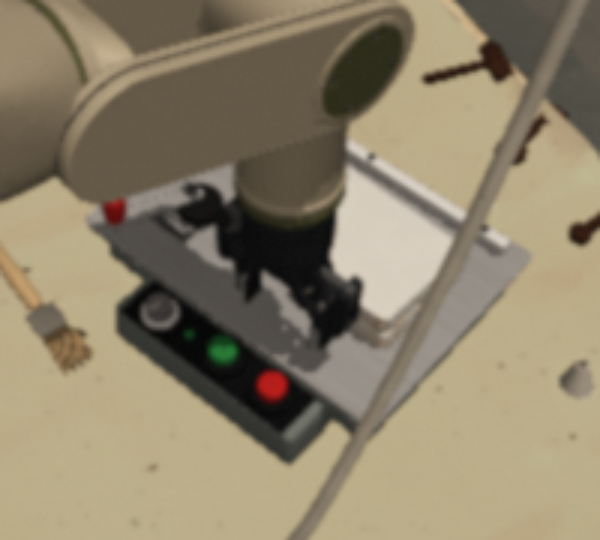

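The crop shows the fingertips low in front of the mould, straddling its tab, clear of cam and buttons. Pushing it back now.

Request:
servo_tool --motion '[[[-8,0,0],[0,0,0],70],[[-14,0,0],[0,0,0],70],[[-19,0,0],[0,0,0],70],[[-24,0,0],[0,0,0],70],[[-29,0,0],[0,0,0],70],[[-34,0,0],[0,0,0],70],[[-39,0,0],[0,0,0],70],[[-44,0,0],[0,0,0],70],[[-49,0,0],[0,0,0],70],[[-54,0,0],[0,0,0],70]]'

```text
time_s: 2.95
eef_pos: [0.5367, 0.1662, 0.0844]
ee_rot: [-0.0, -0.176, 0.984, -0.0]
wrist_force: [-2.4, -1.8, 0.8]
width: 0.0701
finger_force: 1.1
```

Request:
servo_tool --motion '[[[-2,0,0],[0,0,0],70],[[-4,0,0],[0,0,0],70]]'

```text
time_s: 3.15
eef_pos: [0.5402, 0.1675, 0.0845]
ee_rot: [-0.0, -0.176, 0.984, -0.0]
wrist_force: [-2.4, -1.3, 1.5]
width: 0.0702
finger_force: 1.2
```

```bash
python3 -c "
from g import *
here()"
```

```text
t 3.15 table [-26.1 -56.5] z 84.5 yaw 180.0 tilt [-0. -0. -1.] F [-2.4 -1.3  1.5] w 0.07 j [ 0.21  0.16  1.74 -0.    1.25 -1.71]
```

Request:
servo_tool --motion '[[[-1,0,0],[0,0,0],70],[[-2,0,0],[0,0,0],70],[[-3,0,0],[0,0,0],70]]'

```text
time_s: 3.45
eef_pos: [0.5429, 0.1685, 0.0845]
ee_rot: [-0.0, -0.176, 0.984, 0.0]
wrist_force: [-1.8, -0.7, 0.9]
width: 0.0701
finger_force: 1.0
```

Request:
servo_tool --motion '[[[-1,0,0],[0,0,0],70],[[-2,0,0],[0,0,0],70]]'

```text
time_s: 3.65
eef_pos: [0.5448, 0.1692, 0.0845]
ee_rot: [-0.0, -0.176, 0.984, 0.0]
wrist_force: [-4.5, -0.5, 1.2]
width: 0.0704
finger_force: 2.8
```

Request:
servo_tool --motion '[[[-1,0,0],[0,0,0],70],[[-1,0,0],[0,0,0],70]]'

```text
time_s: 3.85
eef_pos: [0.5448, 0.1692, 0.0845]
ee_rot: [-0.001, -0.176, 0.984, -0.0]
wrist_force: [-7.7, -2.0, 4.8]
width: 0.0701
finger_force: 4.2
```

Request:
servo_tool --motion '[[[-1,0,0],[0,0,0],70],[[-1,0,0],[0,0,0],70]]'

```text
time_s: 4.05
eef_pos: [0.5447, 0.1693, 0.0843]
ee_rot: [-0.002, -0.176, 0.984, -0.0]
wrist_force: [-14.3, -4.5, 9.0]
width: 0.0699
finger_force: 7.1
```

```bash
python3 -c "
from g import *
here()"
```

```text
t 4.05 table [-21.3 -56.3] z 84.3 yaw 180.0 tilt [-0.004 -0.001 -1.   ] F [-14.3  -4.5   9. ] w 0.07 j [ 0.21  0.17  1.72 -0.    1.26 -1.71]
```

Request:
servo_tool --motion '[[[8,0,0],[0,0,0],70],[[18,0,0],[0,0,0],70],[[30,0,-30],[0,0,0],55],[[30,0,-80],[0,0,0],55],[[30,0,-95],[0,0,0],55]]'

```text
time_s: 4.55
eef_pos: [0.5207, 0.1599, 0.1853]
ee_rot: [0.004, -0.176, 0.984, 0.0]
wrist_force: [1.0, 0.5, 0.6]
width: 0.055
finger_force: 0.0
```

```bash
python3 -c "
from g import *
here(); shift(42,-164,180,90)"
```

```text
t 4.55 table [-47.1 -56.8] z 185.3 yaw 180.0 tilt [ 0.008  0.002 -1.   ] F [1.  0.5 0.6] w 0.055 j [ 0.2  -0.    1.71  0.    1.42 -1.72]
to (42, -164, 180, 90) shift [ -89.1 -107.1    6.1] turn [0.005 0.007 1.571]
```

Request:
servo_tool --motion '[[[-89,-107,5],[0,0,1.571],55],[[-89,-107,5],[0,0,1.571],55],[[-89,-107,5],[0,0,1.571],55],[[-89,-107,5],[0,0,1.571],55],[[-89,-107,5],[0,0,1.571],55],[[-89,-107,5],[0,0,1.571],55],[[-89,-107,5],[0,0,1.571],55],[[-89,-107,5],[0,0,1.571],55],[[-89,-107,5],[0,0,1.571],55],[[-89,-107,5],[0,0,1.571],55]]'

```text
time_s: 5.55
eef_pos: [0.639, 0.0898, 0.1744]
ee_rot: [0.0, 0.545, 0.838, 0.0]
wrist_force: [-0.1, -0.2, -0.1]
width: 0.0553
finger_force: 0.0
```

Request:
servo_tool --motion '[[[0,0,0],[0,0,0],55],[[0,0,0],[0,0,0],55]]'

```text
time_s: 5.75
eef_pos: [0.639, 0.0899, 0.1745]
ee_rot: [0.0, 0.541, 0.841, 0.0]
wrist_force: [-0.8, 0.5, 0.3]
width: 0.0549
finger_force: 0.0
```

```bash
python3 -c "
from g import *
here(); shift(42,-164,82,90)
im,d=snap('top','t2')
from m import *
W,hs,M=table_mould('top','t2'); t=(M-O)@RT; print(rect(t/1000)); cv2.imwrite('pics/t2c.png',cv2.resize(im[120:290,190:400],None,fx=3,fy=3))"
```

```text
t 5.75 table [  39.7 -163.5] z 174.5 yaw 94.3 tilt [ 0.  0. -1.] F [-0.8  0.5  0.3] w 0.055 j [ 0.06  0.28  1.42  0.    1.44 -0.37]
to (42, -164, 82, 90) shift [-0.7  2.3 92.5] turn [0.    0.    0.075]
(array([ 42.6, -55.6]), array([156.4, 106.8]), 89.4)
```

View pics/t2c.png

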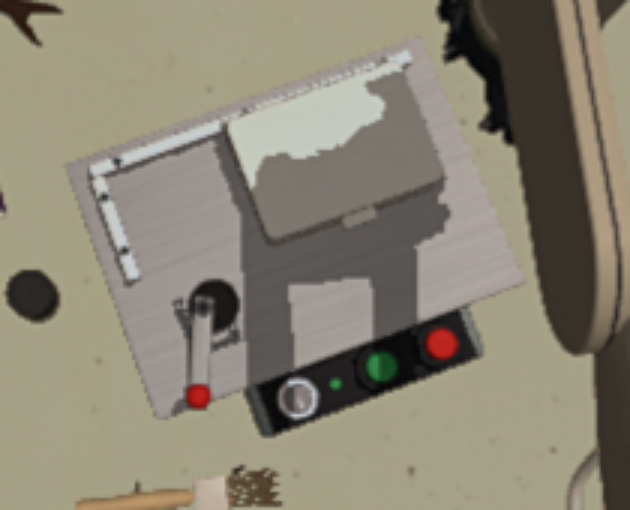

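The crop shows the mould flush with the back stop (edge from (228,120) to (410,55)). The gripper is to its right and the cam is still open. I'll lower the fingers and push left.

Request:
servo_tool --motion '[[[-1,2,35],[0,0,0.075],55],[[-1,2,70],[0,0,0.075],55],[[-1,2,90],[0,0,0.075],55],[[-1,2,92],[0,0,0.075],55],[[5,2,92],[0,0,0.075],55]]'

```text
time_s: 6.3
eef_pos: [0.6387, 0.0948, 0.0825]
ee_rot: [-0.0, 0.573, 0.819, -0.0]
wrist_force: [-0.3, 0.2, 0.0]
width: 0.0548
finger_force: 0.0
```

Request:
servo_tool --motion '[[[5,0,0],[0,0,0],55],[[10,0,0],[0,0,0],55],[[15,0,0],[0,0,0],55],[[20,0,0],[0,0,0],55],[[26,0,0],[0,0,0],55],[[32,0,0],[0,0,0],55],[[38,0,0],[0,0,0],55],[[44,0,0],[0,0,0],55],[[50,0,0],[0,0,0],55],[[56,0,0],[0,0,0],55]]'

```text
time_s: 7.3
eef_pos: [0.6194, 0.1484, 0.0824]
ee_rot: [-0.0, 0.574, 0.819, -0.0]
wrist_force: [1.3, -2.3, 2.5]
width: 0.0551
finger_force: 1.3
```

```bash
python3 -c "
from g import *
here(); shift(42,-40,82,90)"
```

```text
t 7.3 table [  41.5 -101.8] z 82.4 yaw 89.8 tilt [-0. -0. -1.] F [ 1.3 -2.3  2.5] w 0.055 j [ 0.15  0.34  1.52 -0.    1.28 -0.19]
to (42, -40, 82, 90) shift [61.8  0.2  0.4] turn [-0.    -0.    -0.004]
```

Request:
servo_tool --motion '[[[6,0,0],[0,0,0],55],[[12,0,0],[0,0,0],55],[[18,0,0],[0,0,0],55],[[24,0,0],[0,0,0],55],[[30,0,0],[0,0,0],55],[[36,0,0],[0,0,0],55],[[42,0,0],[0,0,0],55],[[48,0,0],[0,0,0],55],[[53,0,0],[0,0,0],55],[[57,0,0],[0,0,0],55]]'

```text
time_s: 8.3
eef_pos: [0.5999, 0.2019, 0.0825]
ee_rot: [-0.0, 0.574, 0.819, -0.0]
wrist_force: [0.4, -1.3, 1.6]
width: 0.0551
finger_force: 1.1
```

Request:
servo_tool --motion '[[[1,0,0],[0,0,0],55],[[2,0,0],[0,0,0],55],[[3,0,0],[0,0,0],55],[[4,0,0],[0,0,0],55]]'

```text
time_s: 8.7
eef_pos: [0.5988, 0.205, 0.0824]
ee_rot: [-0.0, 0.574, 0.819, -0.0]
wrist_force: [0.6, -2.3, -0.4]
width: 0.0551
finger_force: 1.0
```

```bash
python3 -c "
from g import *
here()"
```

```text
t 8.7 table [ 41.8 -41.5] z 82.4 yaw 89.7 tilt [-0. -0. -1.] F [ 0.6 -2.3 -0.4] w 0.055 j [ 0.25  0.33  1.54 -0.    1.28 -0.1 ]
```

Request:
servo_tool --motion '[[[1,0,0],[0,0,0],55],[[2,0,0],[0,0,0],55],[[3,0,0],[0,0,0],55],[[4,0,0],[0,0,0],55]]'

```text
time_s: 9.1
eef_pos: [0.5973, 0.209, 0.0824]
ee_rot: [-0.0, 0.574, 0.819, -0.0]
wrist_force: [0.3, -1.3, -0.2]
width: 0.0553
finger_force: 0.9
```

Request:
servo_tool --motion '[[[1,0,0],[0,0,0],55],[[1,0,0],[0,0,0],55]]'

```text
time_s: 9.3
eef_pos: [0.597, 0.2101, 0.0825]
ee_rot: [-0.0, 0.574, 0.819, 0.0]
wrist_force: [-0.3, -0.6, -0.1]
width: 0.055
finger_force: 0.4
```

```bash
python3 -c "
from g import *
here()"
```

```text
t 9.3 table [ 41.9 -36.1] z 82.5 yaw 89.8 tilt [-0.  0. -1.] F [-0.3 -0.6 -0.1] w 0.055 j [ 0.26  0.33  1.54  0.    1.28 -0.09]
```

Request:
servo_tool --motion '[[[1,0,0],[0,0,0],55],[[2,0,0],[0,0,0],55]]'

```text
time_s: 9.5
eef_pos: [0.5969, 0.2104, 0.0825]
ee_rot: [0.001, 0.574, 0.819, -0.001]
wrist_force: [3.9, -10.5, -0.2]
width: 0.0551
finger_force: 5.5
```

Request:
servo_tool --motion '[[[1,0,0],[0,0,0],55],[[1,0,0],[0,0,0],55]]'

```text
time_s: 9.7
eef_pos: [0.5969, 0.2104, 0.0825]
ee_rot: [0.001, 0.574, 0.819, -0.001]
wrist_force: [4.1, -10.0, -1.3]
width: 0.0553
finger_force: 5.9
```

Request:
servo_tool --motion '[[[-6,0,0],[0,0,0],55],[[-18,0,0],[0,0,0],40],[[-25,0,-40],[0,0,0],0],[[-25,0,-85],[0,0,0],0],[[-25,0,-105],[0,0,0],0]]'

```text
time_s: 10.2
eef_pos: [0.6067, 0.1891, 0.1926]
ee_rot: [0.002, 0.574, 0.819, 0.002]
wrist_force: [0.5, -0.3, 0.8]
width: 0.0002
finger_force: 0.0
```

```bash
sed -i 's/^O=.*;/O=np.array([545.5,230.8]);/' g.py
cat >> g.py <<'E'
def arc(phi,off=22,z=108,**k):
    u=lambda d:np.array([np.cos(np.radians(d)),np.sin(np.radians(d))])
    c=np.array([-40,95])+75*u(phi)-off*u(phi+90); shift(round(c[0],1),round(c[1],1),z,phi-90,**k)
E
python3 -c "
from g import *
here(); arc(158.5,36,190)"
```

```text
t 10.2 table [ 43.  -60.3] z 192.6 yaw 89.7 tilt [ 0.006  0.002 -1.   ] F [ 0.5 -0.3  0.8] w 0.0 j [ 0.22  0.24  1.44  0.    1.46 -0.13]
to (np.float64(-96.6), np.float64(156.0), 190, 68.5) shift [ 215.6 -140.6    1.7] turn [ 0.006 -0.001  0.37 ]
```

Request:
servo_tool --motion '[[[216,-141,2],[0,0,0.37],0],[[216,-141,2],[0,0,0.37],0],[[216,-141,2],[0,0,0.37],0],[[216,-141,2],[0,0,0.37],0],[[216,-141,2],[0,0,0.37],0],[[216,-141,2],[0,0,0.37],0],[[216,-141,2],[0,0,0.37],0],[[216,-141,2],[0,0,0.37],0],[[216,-141,2],[0,0,0.37],0]]'

```text
time_s: 11.1
eef_pos: [0.3995, 0.343, 0.1855]
ee_rot: [0.0, 0.715, 0.699, 0.0]
wrist_force: [0.9, 0.0, -0.5]
width: 0.0001
finger_force: 0.0
```

```bash
python3 -c "
from g import *
here(); arc(158.5,36,108)
for n,f in(('top','t3'),('scene','s3')):
    im,d=snap(n,f); W=cloud(n,d)*1000; z=W[...,2]; hs=cv2.cvtColor(im,cv2.COLOR_BGR2HSV)
    m=(z>125)&(z<142)&(hs[...,1]>150)&((hs[...,0]<8)|(hs[...,0]>172))&(W[...,0]<460)&(W[...,1]>270)
    Q=W[m]; print(n,'knob',m.sum(),((Q[:,:2]-O)@RT).mean(0) if m.sum() else None)
    from m import *
    W,hs,M=table_mould(n,f); t=(M-O)@RT; print(rect(t/1000))
im=cv2.imread('pics/t3.png'); cv2.imwrite('pics/t3c.png',cv2.resize(im[120:290,180:390],None,fx=3,fy=3))"
```

```text
t 11.1 table [-98.1 155.8] z 185.5 yaw 68.5 tilt [ 0. -0. -1.] F [ 0.9  0.  -0.5] w 0.0 j [ 0.61 -0.04  1.75 -0.    1.43  0.63]
to (np.float64(-96.6), np.float64(156.0), 108, 68.5) shift [ 0.7  1.3 77.5] turn [ 0.     0.    -0.001]
top knob 0 None
(array([41.4, 53.5]), array([156.7, 106.6]), 89.1)
scene knob 40 [-111.19726611  119.95227849]
(array([41.9, 51.4]), array([158.5, 110.2]), 89.0)
```

View pics/t3c.png

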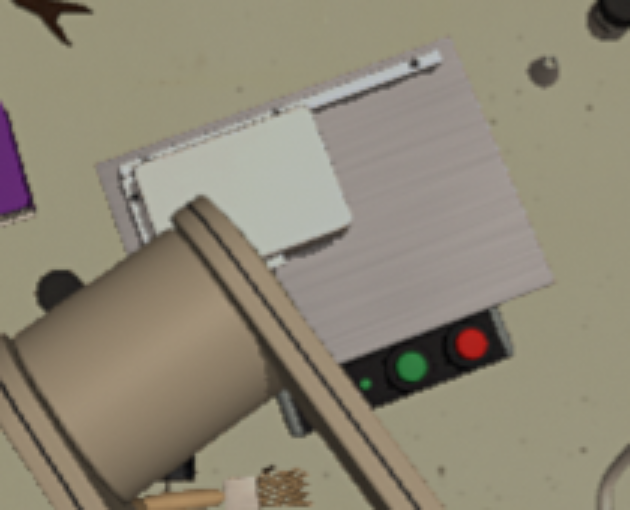

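The mould now sits in the corner of both stops (crop: left edge at (137,170), back edge along (275,110)). The lever is hidden under the arm. I'll lower the fingers next to the knob.

Request:
servo_tool --motion '[[[1,1,35],[0,0,0],0],[[1,1,65],[0,0,0],0],[[1,1,77],[0,0,0],0],[[1,1,78],[0,0,0],0],[[1,1,78],[0,0,0],0]]'

```text
time_s: 11.7
eef_pos: [0.3999, 0.345, 0.1084]
ee_rot: [0.0, 0.715, 0.699, 0.0]
wrist_force: [0.3, 0.7, 0.8]
width: -0.0
finger_force: 0.0
```

```bash
python3 -c "
from g import *
here()
for o in (30,22): arc(158.5,o)
for p in range(164,225,6): arc(p)"
```

```text
t 11.7 table [-97.1 157.5] z 108.4 yaw 68.5 tilt [ 0.  0. -1.] F [0.3 0.7 0.8] w -0.0 j [ 0.61  0.03  1.82 -0.    1.29  0.64]
to (np.float64(-98.8), np.float64(150.4), 108, 68.5) shift [-7.2  1.   0.4] turn [ 0. -0.  0.]
to (np.float64(-101.7), np.float64(143.0), 108, 68.5) shift [-15.2   1.    0.4] turn [ 0. -0.  0.]
to (np.float64(-106.0), np.float64(136.8), 108, 74) shift [-22.5  -0.7   0.4] turn [ 0.    -0.    -0.096]
to (np.float64(-110.0), np.float64(129.7), 108, 80) shift [-30.6  -1.9   0.4] turn [ 0.  -0.  -0.2]
to (np.float64(-113.3), np.float64(122.2), 108, 86) shift [-38.8  -2.2   0.4] turn [ 0.001 -0.    -0.305]
to (np.float64(-115.7), np.float64(114.4), 108, 92) shift [-46.9  -1.6   0.3] turn [ 0.001 -0.    -0.41 ]
to (np.float64(-117.3), np.float64(106.3), 108, 98) shift [-55.1  -0.1   0.3] turn [ 0.001 -0.    -0.515]
to (np.float64(-118.1), np.float64(98.2), 108, 104) shift [-62.9   2.1   0.3] turn [ 0.001 -0.    -0.619]
to (np.float64(-118.0), np.float64(90.0), 108, 110) shift [-70.5   5.2   0.3] turn [ 0.001 -0.    -0.724]
to (np.float64(-117.1), np.float64(81.9), 108, 116) shift [-77.7   9.    0.3] turn [ 0.001 -0.    -0.829]
to (np.float64(-115.3), np.float64(73.9), 108, 122) shift [-84.5  13.6   0.3] turn [ 0.001 -0.    -0.933]
to (np.float64(-112.6), np.float64(66.2), 108, 128) shift [-90.6  19.    0.3] turn [ 1.000e-03 -0.000e+00 -1.038e+00]
to (np.float64(-109.2), np.float64(58.7), 108, 134) shift [-96.4  24.9   0.3] turn [ 1.000e-03 -0.000e+00 -1.143e+00]
```

Request:
servo_tool --motion '[[[-7,1,0],[0,0,0],0],[[-12,1,0],[0,0,0],0],[[-15,1,0],[0,0,0],0],[[-19,0,0],[0,0,-0.05],0],[[-22.5,-0.7,0],[0,0,-0.096],0],[[-26.5,-1.4,0],[0,0,-0.15],0],[[-30.6,-1.9,0],[0,0,-0.2],0],[[-34.7,-2.1,0],[0,0,-0.253],0],[[-38.8,-2.2,0],[0,0,-0.305],0]]'

```text
time_s: 12.6
eef_pos: [0.3966, 0.3063, 0.1083]
ee_rot: [0.0, 0.599, 0.801, 0.001]
wrist_force: [0.0, 1.0, -0.6]
width: -0.0001
finger_force: 0.6
```

```bash
python3 -c "
from g import *
here()
for p in range(182,231,6): arc(p)"
```

```text
t 12.6 table [-113.6  122.3] z 108.3 yaw 86.1 tilt [ 0.001  0.001 -1.   ] F [ 0.   1.  -0.6] w -0.0 j [ 0.55 -0.04  1.9   0.    1.29  0.27]
to (np.float64(-115.7), np.float64(114.4), 108, 92) shift [-8.1 -1.6  0.3] turn [ 0.001 -0.001 -0.102]
to (np.float64(-117.3), np.float64(106.3), 108, 98) shift [-16.2  -2.7   0.3] turn [ 0.002 -0.001 -0.207]
to (np.float64(-118.1), np.float64(98.2), 108, 104) shift [-24.4  -2.9   0.3] turn [ 0.002 -0.    -0.312]
to (np.float64(-118.0), np.float64(90.0), 108, 110) shift [-32.6  -2.3   0.3] turn [ 0.002 -0.    -0.416]
to (np.float64(-117.1), np.float64(81.9), 108, 116) shift [-40.6  -0.8   0.3] turn [ 0.002 -0.    -0.521]
to (np.float64(-115.3), np.float64(73.9), 108, 122) shift [-48.4   1.5   0.3] turn [ 0.002 -0.    -0.626]
to (np.float64(-112.6), np.float64(66.2), 108, 128) shift [-55.9   4.7   0.3] turn [ 0.002 -0.    -0.731]
to (np.float64(-109.2), np.float64(58.7), 108, 134) shift [-63.2   8.6   0.3] turn [ 0.002 -0.    -0.835]
to (np.float64(-105.1), np.float64(51.7), 108, 140) shift [-69.9  13.2   0.3] turn [ 0.002  0.    -0.94 ]
```

Light contact with the knob, about 1 N. I'll carry on round the arc.

Request:
servo_tool --motion '[[[-4,-0.9,0],[0,0,-0.052],0],[[-8.1,-1.6,0],[0,0,-0.104],0],[[-12.2,-2.2,0],[0,0,-0.157],0],[[-16.2,-2.7,0],[0,0,-0.209],0],[[-20.3,-2.9,0],[0,0,-0.262],0],[[-24.4,-2.9,0],[0,0,-0.314],0],[[-28.5,-2.7,0],[0,0,-0.366],0],[[-32.6,-2.3,0],[0,0,-0.419],0],[[-36.6,-1.6,0],[0,0,-0.471],0],[[-40.6,-0.8,0],[0,0,-0.523],0]]'

```text
time_s: 13.6
eef_pos: [0.4067, 0.267, 0.1081]
ee_rot: [-0.0, 0.372, 0.928, 0.0]
wrist_force: [-2.0, 1.8, 1.0]
width: -0.0004
finger_force: 1.3
```

```bash
python3 -c "
from g import *
here()
for p in range(212,240,3): arc(p)"
```

```text
t 13.6 table [-117.7   82. ] z 108.1 yaw 116.1 tilt [ 0.     0.001 -1.   ] F [-2.   1.8  1. ] w -0.0 j [ 0.47 -0.08  1.94  0.    1.29 -0.33]
to (np.float64(-115.3), np.float64(73.9), 108, 122) shift [-8.3 -1.4  0. ] turn [ 0.001 -0.    -0.103]
to (np.float64(-114.1), np.float64(70.0), 108, 125) shift [-12.3  -2.1   0. ] turn [ 0.001 -0.    -0.155]
to (np.float64(-112.6), np.float64(66.2), 108, 128) shift [-16.4  -2.4   0. ] turn [ 0.001 -0.    -0.207]
to (np.float64(-111.0), np.float64(62.4), 108, 131) shift [-20.5  -2.6   0. ] turn [ 0.001 -0.    -0.26 ]
to (np.float64(-109.2), np.float64(58.7), 108, 134) shift [-24.6  -2.6   0. ] turn [ 0.001 -0.    -0.312]
to (np.float64(-107.2), np.float64(55.2), 108, 137) shift [-28.6  -2.4   0. ] turn [ 0.001 -0.    -0.365]
to (np.float64(-105.1), np.float64(51.7), 108, 140) shift [-32.7  -2.    0. ] turn [ 0.001 -0.    -0.417]
to (np.float64(-102.7), np.float64(48.3), 108, 143) shift [-36.8  -1.4   0. ] turn [ 0.001 -0.    -0.469]
to (np.float64(-100.2), np.float64(45.1), 108, 146) shift [-40.8  -0.5   0. ] turn [ 0.001 -0.    -0.522]
to (np.float64(-97.5), np.float64(42.0), 108, 149) shift [-44.8   0.5   0. ] turn [ 0.001 -0.    -0.574]
```

Request:
servo_tool --motion '[[[-4,-0.8,0],[0,0,-0.05],0],[[-8.3,-1.4,0],[0,0,-0.103],0],[[-12.3,-2.1,0],[0,0,-0.155],0],[[-16.4,-2.4,0],[0,0,-0.207],0],[[-20.5,-2.6,0],[0,0,-0.26],0],[[-24.6,-2.6,0],[0,0,-0.312],0],[[-28.6,-2.4,0],[0,0,-0.365],0],[[-32.7,-2,0],[0,0,-0.417],0],[[-36.8,-1.4,0],[0,0,-0.469],0],[[-40.8,-0.5,0],[0,0,-0.522],0]]'

```text
time_s: 14.6
eef_pos: [0.4347, 0.2378, 0.1073]
ee_rot: [-0.001, 0.12, 0.993, -0.001]
wrist_force: [-5.5, -1.5, 2.2]
width: 0.0005
finger_force: 2.7
```

```bash
python3 -c "
from g import *
here()
for p in range(238,264,2): arc(p)"
```

```text
t 14.6 table [-101.6   44.9] z 107.3 yaw 146.0 tilt [-0.003 -0.001 -1.   ] F [-5.5 -1.5  2.2] w 0.001 j [ 0.4  -0.05  1.91  0.    1.29 -0.93]
to (np.float64(-98.4), np.float64(43.1), 108, 148) shift [-3.6  0.3 -0.7] turn [-0.001 -0.003 -0.035]
to (np.float64(-96.6), np.float64(41.0), 108, 150) shift [-6.3 -0.5 -0.8] turn [-0.001 -0.003 -0.07 ]
to (np.float64(-94.6), np.float64(39.1), 108, 152) shift [-9.  -0.9 -0.8] turn [-0.001 -0.003 -0.104]
to (np.float64(-92.7), np.float64(37.2), 108, 154) shift [-11.7  -1.4  -0.8] turn [-0.001 -0.003 -0.139]
to (np.float64(-90.6), np.float64(35.4), 108, 156) shift [-14.4  -1.8  -0.8] turn [-0.001 -0.003 -0.174]
to (np.float64(-88.5), np.float64(33.7), 108, 158) shift [-17.1  -2.   -0.8] turn [-0.001 -0.003 -0.209]
to (np.float64(-86.3), np.float64(32.0), 108, 160) shift [-19.9  -2.2  -0.8] turn [-0.001 -0.003 -0.244]
to (np.float64(-84.1), np.float64(30.5), 108, 162) shift [-22.5  -2.2  -0.8] turn [-0.001 -0.003 -0.279]
to (np.float64(-81.8), np.float64(29.0), 108, 164) shift [-25.3  -2.1  -0.8] turn [-0.001 -0.003 -0.314]
to (np.float64(-79.5), np.float64(27.6), 108, 166) shift [-28.   -2.   -0.8] turn [-0.001 -0.003 -0.349]
to (np.float64(-77.1), np.float64(26.2), 108, 168) shift [-30.7  -1.8  -0.8] turn [-0.001 -0.003 -0.384]
to (np.float64(-74.7), np.float64(25.0), 108, 170) shift [-33.4  -1.5  -0.8] turn [-0.001 -0.003 -0.419]
to (np.float64(-72.2), np.float64(23.8), 108, 172) shift [-36.1  -1.1  -0.8] turn [-0.001 -0.003 -0.453]
```

Request:
servo_tool --motion '[[[-2.7,-0.6,0],[0,0,-0.035],0],[[-5.4,-1.1,0],[0,0,-0.07],0],[[-8.1,-1.5,0],[0,0,-0.105],0],[[-10.8,-1.8,0],[0,0,-0.14],0]]'

```text
time_s: 15.0
eef_pos: [0.4448, 0.2333, 0.1073]
ee_rot: [-0.001, 0.05, 0.999, -0.001]
wrist_force: [-5.2, -2.3, 1.4]
width: 0.0002
finger_force: 2.6
```

Request:
servo_tool --motion '[[[-2.7,-0.6,0],[0,0,-0.035],0],[[-5.4,-1.1,0],[0,0,-0.07],0]]'

```text
time_s: 15.2
eef_pos: [0.4501, 0.2315, 0.1073]
ee_rot: [-0.001, 0.015, 1.0, -0.001]
wrist_force: [-5.0, -3.8, 1.5]
width: -0.0
finger_force: 2.5
```

```bash
python3 -c "
from g import *
here()
p,R,o=state(); c=w2t(p); X=R.inv().apply([0,0,0]); x=R.apply([1,0,0])[:2]; k=c-RT.T@x*22-[-40,95]; print('knob rel',k,np.degrees(np.arctan2(k[1],k[0]))%360,np.hypot(*k))
for q in range(248,260,2): arc(q)"
```

```text
t 15.2 table [-89.2  33.7] z 107.3 yaw 158.0 tilt [-0.003 -0.001 -1.   ] F [-5.  -3.8  1.5] w -0.0 j [ 0.37 -0.02  1.88 -0.    1.29 -1.17]
knob rel [-28.81333871 -69.54112579] 247.4940498471666 75.27401054602966
to (np.float64(-88.5), np.float64(33.7), 108, 158) shift [-0.7  0.3 -0.7] turn [-0.001 -0.002  0.   ]
to (np.float64(-86.3), np.float64(32.0), 108, 160) shift [-3.3 -0.5 -0.7] turn [-0.001 -0.003 -0.035]
to (np.float64(-84.1), np.float64(30.5), 108, 162) shift [-5.9 -1.1 -0.7] turn [-0.001 -0.003 -0.07 ]
to (np.float64(-81.8), np.float64(29.0), 108, 164) shift [-8.6 -1.6 -0.7] turn [-0.001 -0.003 -0.105]
to (np.float64(-79.5), np.float64(27.6), 108, 166) shift [-11.3  -2.   -0.7] turn [-0.001 -0.003 -0.14 ]
to (np.float64(-77.1), np.float64(26.2), 108, 168) shift [-14.   -2.4  -0.7] turn [-0.001 -0.003 -0.174]
```

Request:
servo_tool --motion '[[[-1.3,-0.3,0],[0,0,-0.017],0],[[-2.7,-0.6,0],[0,0,-0.035],0]]'

```text
time_s: 15.4
eef_pos: [0.4529, 0.2309, 0.1073]
ee_rot: [-0.001, -0.002, 1.0, -0.001]
wrist_force: [-4.2, -2.2, 1.0]
width: 0.0002
finger_force: 2.3
```

Request:
servo_tool --motion '[[[-1.3,-0.3,0],[0,0,-0.017],0],[[-2.7,-0.6,0],[0,0,-0.035],0]]'

```text
time_s: 15.6
eef_pos: [0.4557, 0.2303, 0.1074]
ee_rot: [-0.001, -0.019, 1.0, -0.001]
wrist_force: [-4.8, -4.0, 0.8]
width: -0.0
finger_force: 2.3
```

Request:
servo_tool --motion '[[[-1.3,-0.3,0],[0,0,-0.017],0],[[-2.7,-0.6,0],[0,0,-0.035],0]]'

```text
time_s: 15.8
eef_pos: [0.4585, 0.2298, 0.1074]
ee_rot: [-0.001, -0.037, 0.999, -0.001]
wrist_force: [-4.6, -3.0, 0.7]
width: -0.0
finger_force: 2.2
```

Request:
servo_tool --motion '[[[-1.3,-0.3,0],[0,0,-0.017],0],[[-2.7,-0.6,0],[0,0,-0.035],0]]'

```text
time_s: 16.0
eef_pos: [0.46, 0.2291, 0.1069]
ee_rot: [-0.002, -0.054, 0.999, -0.001]
wrist_force: [-10.2, -5.3, 3.4]
width: 0.0003
finger_force: 5.6
```

Request:
servo_tool --motion '[[[-1.3,-0.3,0],[0,0,-0.017],0],[[-2.7,-0.6,0],[0,0,-0.035],0]]'

```text
time_s: 16.2
eef_pos: [0.4615, 0.2284, 0.1064]
ee_rot: [-0.004, -0.072, 0.997, -0.001]
wrist_force: [-16.1, -6.9, 6.8]
width: -0.0002
finger_force: 8.8
```

```bash
python3 -c "
from g import *
here()
p,R,o=state(); c=w2t(p); x=R.apply([1,0,0])[:2]; k=c-RT.T@x*22-[-40,95]; print('knob rel',k,np.degrees(np.arctan2(k[1],k[0]))%360,np.hypot(*k))"
```

```text
t 16.2 table [-79.7  26.8] z 106.4 yaw 168.0 tilt [-0.008 -0.003 -1.   ] F [-16.1  -6.9   6.8] w -0.0 j [ 0.36  0.01  1.85 -0.    1.29 -1.35]
knob rel [-18.13449492 -72.79116683] 256.0106578915012 75.0160907691016
```

Request:
servo_tool --motion '[[[4,0,0],[0,0,0],0],[[12,0,0],[0,0,0],0],[[22,0,-25],[0,0,0],0],[[22,0,-60],[0,0,0],0],[[22,0,-60],[0,0,0],0]]'

```text
time_s: 16.7
eef_pos: [0.4459, 0.2279, 0.1734]
ee_rot: [0.005, -0.072, 0.997, 0.001]
wrist_force: [0.4, -0.0, 0.9]
width: -0.0002
finger_force: 0.0
```

```bash
python3 -c "
from g import *
here(); shift(-139,-30.5,160,180)
im,d=snap('scene','s4'); im2,d=snap('top','t4')
cv2.imwrite('pics/s4c.png',np.hstack([cv2.resize(im[150:300,190:350],(400,375)),cv2.resize(im2[125:275,200:360],(400,375))]))"
```

```text
t 16.7 table [-94.5  31.8] z 173.4 yaw 168.0 tilt [ 0.009  0.003 -1.   ] F [ 0.4 -0.   0.9] w -0.0 j [ 0.37 -0.12  1.84 -0.    1.41 -1.34]
to (-139, -30.5, 160, 180) shift [ 30.7 -70.2  13. ] turn [ 0.001  0.01  -0.21 ]
```

View pics/s4c.png

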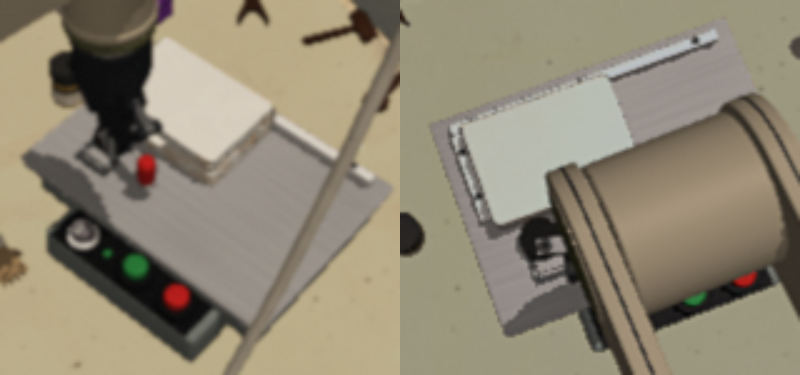

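The picture shows the mould home in the corner and the lever swung to the mould's front, with the red knob at (147,168) in the left pane. I'll go over the green button and check the numbers from there.

Request:
servo_tool --motion '[[[31,-70,12],[0,0,-0.21],0],[[31,-70,12],[0,0,-0.21],0],[[31,-70,12],[0,0,-0.21],0],[[31,-70,12],[0,0,-0.21],0],[[31,-70,12],[0,0,-0.21],0]]'

```text
time_s: 17.3
eef_pos: [0.4225, 0.1535, 0.1553]
ee_rot: [-0.0, -0.175, 0.985, 0.0]
wrist_force: [-0.2, 1.1, -0.2]
width: 0.0001
finger_force: 0.0
```

```bash
python3 -c "
from g import *
here(); shift(-139,-30.5,90,180)
from m import *
for n,f in(('top','t5'),('scene','s5')):
    im,d=snap(n,f); W,hs,M=table_mould(n,f); z=W[...,2]
    m=(z>125)&(z<142)&(hs[...,1]>150)&((hs[...,0]<8)|(hs[...,0]>172))&(W[...,1]>200)
    T=(W[...,:2]-O)@RT; k=T[m].mean(0) if m.sum() else np.zeros(2); r=k-[-40,95]; print(n,m.sum(),k,np.degrees(np.arctan2(r[1],r[0]))%360,np.hypot(*r)); t=(M-O)@RT; print(rect(t/1000))
"
```

```text
t 17.3 table [-142.2  -30. ] z 155.3 yaw 179.9 tilt [-0.  0. -1.] F [-0.2  1.1 -0.2] w 0.0 j [ 0.23 -0.24  1.99  0.    1.4  -1.69]
to (-139, -30.5, 90, 180) shift [-3.2 -0.5 65.3] turn [ 0.     0.    -0.001]
top 50 [-62.4054037   22.96021435] 252.72355898881534 75.44357382615257
(array([42.3, 53.3]), array([156.2, 106.5]), 89.4)
scene 0 [0. 0.] 292.83365417791754 103.07764064044152
(array([42.6, 40. ]), array([109.9, 136. ]), 0.3)
```

Request:
servo_tool --motion '[[[-3,0,30],[0,0,0],0],[[-3,0,60],[0,0,0],0],[[-3,0,73],[0,0,0],0],[[-3,0,77],[0,0,0],0],[[-3,0,80],[0,0,0],0]]'

```text
time_s: 17.9
eef_pos: [0.4254, 0.1545, 0.0761]
ee_rot: [-0.0, -0.176, 0.984, 0.0]
wrist_force: [-3.9, 0.2, 5.0]
width: -0.0002
finger_force: 2.0
```

Request:
servo_tool --motion '[[[0,0,2],[0,0,0],0],[[0,0,4],[0,0,0],0]]'

```text
time_s: 18.1
eef_pos: [0.4263, 0.1546, 0.074]
ee_rot: [0.001, -0.176, 0.984, 0.0]
wrist_force: [-15.4, -2.4, 32.3]
width: -0.0001
finger_force: 16.2
```

Request:
servo_tool --motion '[[[0,0,1.5],[0,0,0],0],[[0,0,1.5],[0,0,0],0]]'

```text
time_s: 18.3
eef_pos: [0.4263, 0.1546, 0.0741]
ee_rot: [0.001, -0.176, 0.984, 0.0]
wrist_force: [-18.0, -3.4, 32.1]
width: 0.0001
finger_force: 16.1
```

```bash
python3 -c "
from g import *
here()"
```

```text
t 18.3 table [-138.2  -30.2] z 74.1 yaw 180.0 tilt [ 0.002  0.001 -1.   ] F [-18.   -3.4  32.1] w 0.0 j [ 0.23 -0.14  2.05  0.    1.22 -1.69]
```

```bash
python3 -c "
from g import *
p,R,o=state(); print(o['wrist_force'],o['ft_torque'],p,o['finger_force'])
im,d=snap('scene','s6'); cv2.imwrite('pics/s6c.png',cv2.resize(im[205:300,195:305],None,fx=6,fy=6,interpolation=cv2.INTER_CUBIC))"
```

```text
[-17.96057279  -3.43990206  32.05388693] [-0.55126585  3.04861638  0.01204275] [426.3318608  154.59823855  74.05925009] 16.14604950416833
```

View pics/s6c.png

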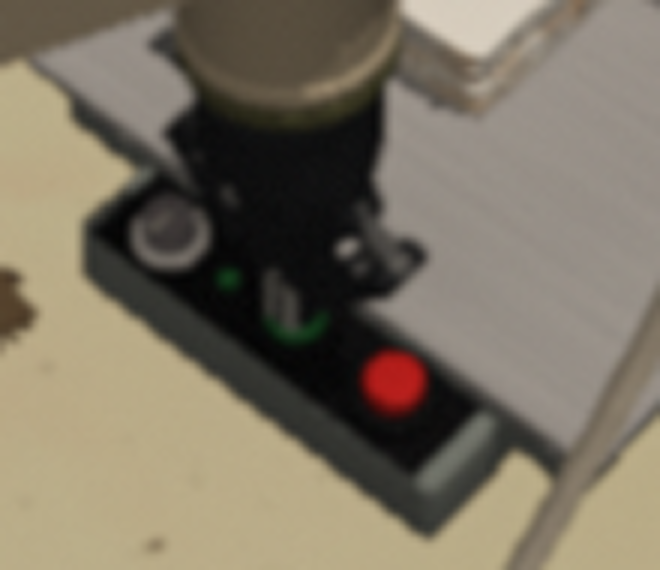

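The fingers stand centred on the green button with nothing else touched, but they stopped at z 74 rather than 70. I'll back off and check heights to see whether a bezel stopped them.

Request:
servo_tool --motion '[[[0,0,-5],[0,0,0],0],[[0,0,-15],[0,0,0],0],[[0,0,-45],[0,0,0],0],[[40,0,-80],[0,0,0],0],[[60,0,-90],[0,0,0],0],[[60,0,-90],[0,0,0],0]]'

```text
time_s: 18.95
eef_pos: [0.3694, 0.1333, 0.1632]
ee_rot: [0.003, -0.176, 0.984, 0.0]
wrist_force: [-0.2, -0.3, -0.4]
width: 0.0001
finger_force: 0.0
```

```bash
python3 -c "
from g import *
here()
for n,f in(('top','top0'),('scene','scene0'),('scene','x7'),('top','x8')):
    if f[0]=='x': snap(n,f)
    D=np.load(f'pics/{f}.npz'); W=cloud(n,D['d'])*1000; T=(W[...,:2]-O)@RT; z=W[...,2]; hs=cv2.cvtColor(D['im'],cv2.COLOR_BGR2HSV)
    for nm,y0 in(('green',-30.5),('red',-85.5)):
        r=np.hypot(T[...,0]+139,T[...,1]-y0)
        print(f,nm,[(a,np.nanmedian(z[(r>=a)&(r<a+3)&(z>50)]).round(1),int(((r>=a)&(r<a+3)&(z>50)).sum())) for a in range(0,24,3)])
    print('plate',np.nanmedian(z[(abs(T[...,0]+20)<20)&(abs(T[...,1]+120)<30)]),'box',np.nanmedian(z[(abs(T[...,0]+138)<12)&(abs(T[...,1]+118)<4)]))
"
```

```text
t 18.95 table [-199.   -30.5] z 163.2 yaw 180.0 tilt [ 0.005  0.001 -1.   ] F [-0.2 -0.3 -0.4] w 0.0 j [ 0.22 -0.43  2.12 -0.    1.45 -1.71]
top0 green [(0, np.float64(82.3), 4), (3, np.float64(81.4), 15), (6, np.float64(80.6), 21), (9, np.float64(80.4), 28), (12, np.float64(72.3), 38), (15, np.float64(70.2), 50), (18, np.float64(70.1), 50), (21, np.float64(59.9), 60)]
top0 red [(0, np.float64(80.8), 5), (3, np.float64(81.2), 13), (6, np.float64(80.7), 23), (9, np.float64(80.7), 28), (12, np.float64(72.0), 40), (15, np.float64(70.9), 45), (18, np.float64(70.1), 50), (21, np.float64(59.9), 64)]
plate 120.13336294957914 box 57.559660184787255
scene0 green [(0, np.float64(79.8), 1), (3, np.float64(81.0), 11), (6, np.float64(81.4), 22), (9, np.float64(79.1), 36), (12, np.float64(73.0), 30), (15, np.float64(71.1), 37), (18, np.float64(68.1), 73), (21, np.float64(58.3), 45)]
scene0 red [(0, np.float64(81.4), 4), (3, np.float64(79.8), 9), (6, np.float64(81.5), 25), (9, np.float64(79.4), 31), (12, np.float64(74.9), 34), (15, np.float64(71.8), 34), (18, np.float64(68.5), 77), (21, np.float64(
[... 366 characters left out ...]
.8), 21), (9, np.float64(79.1), 37), (12, np.float64(72.6), 34), (15, np.float64(70.0), 35), (18, np.float64(68.7), 80), (21, np.float64(59.0), 45)]
plate 75.92562580086759 box 57.831161638003366
x8 green [(0, np.float64(81.7), 4), (3, np.float64(80.7), 17), (6, np.float64(80.4), 18), (9, np.float64(80.1), 29), (12, np.float64(72.4), 42), (15, np.float64(71.2), 62), (18, np.float64(73.0), 90), (21, np.float64(529.1), 118)]
x8 red [(0, np.float64(79.5), 4), (3, np.float64(80.0), 11), (6, np.float64(80.5), 16), (9, np.float64(80.8), 19), (12, np.float64(72.8), 23), (15, np.float64(71.1), 30), (18, np.float64(71.3), 40), (21, np.float64(70.5), 67)]
plate 75.37393642178212 box 58.297590323390196
```

```bash
python3 -c "
from g import *
from m import *
for n,f in(('top','x8'),('scene','x7')):
    W,hs,M=table_mould(n,f); print(n,rect((M-O)@RT/1000)); z=W[...,2]
    m=(z>125)&(z<142)&(hs[...,1]>150)&((hs[...,0]<8)|(hs[...,0]>172))&(W[...,1]>200)
    T=(W[...,:2]-O)@RT; print(m.sum(),T[m].mean(0) if m.sum() else 0)
    for nm,q in(('back gap',(abs(T[...,1]-54)<60)&(T[...,0]>60)&(T[...,0]<125)),): 
        t=T[q&(z>113)&(z<127)]; s=T[q&(z>86)&(z<96)]; print(nm,np.percentile(t[:,0],99),np.percentile(s[:,0],[1,99]))
"
```

```text
top (array([42.7, 53.2]), array([156. , 107.2]), 89.1)
49 [-62.20149674  22.99091279]
back gap 98.81019474437818 [106.32082497 111.8044327 ]
scene (array([43.1, 51. ]), array([157.1, 109.5]), 89.3)
47 [-63.93489876  18.53849528]Traceback (most recent call last):
  File "<string>", line 9, in <module>
    t=T[q&(z>113)&(z<127)]; s=T[q&(z>86)&(z<96)]; print(nm,np.percentile(t[:,0],99),np.percentile(s[:,0],[1,99]))
                                                                                    ~~~~~~~~~~~~~^^^^^^^^^^^^^^^
    return _quantile_unchecked(
        a, q, axis, out, overwrite_input, method, keepdims, weights)
    return _ureduce(a,
                    func=_quantile_ureduce_func,
    ...<5 lines>...
                    overwrite_input=overwrite_input,
                    method=method)
    r = func(a, **kwargs)
    result = _quantile(arr,
                       quantiles=q,
    ...<2 lines>...
                       out=out,
                       weights=wgt)
    slices_having_nans = np.isnan(arr[-1, ...])
                                  ~~~^^^^^^^^^
IndexError: index -1 is out of bounds for axis 0 with size 0
```

```bash
python3 -c "
from workcell import bot
print(bot.hand_in())"
```

```text
the job is handed in; nothing more can be done
None
```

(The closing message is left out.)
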